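# Check stroke on a bench pump dispenser

### The job

A new, still dry pump dispenser has been set up with its spout over the white drip tray; it is the squat, wider one of the two steel pump bottles. Give it a check stroke: press its pump head straight down all the way to its stop, keep it down for about two seconds, then let go so that it springs right back up. Leave the dispenser and its tray standing where they are, and leave the tall, slim dispenser alone.

Things in the scene. Friction and masses are not known exactly. Their poses are not given: they have to be found in the camera images.
- squat_dispenser: The dispenser to press: loose upright steel bottle, 76 mm across, 75 mm high to the shoulder, black collar, about 0.6 kg. Origin: centre of its underside, z up. On its axis a white round pump head 30 mm across, its flat top 145 mm above the origin when up. A 7 mm spout, 13 mm below that top, points along -x, tip 85 mm from the axis. It stands still when pressed near the head's centre.
- squat_pump (a joint): How far the squat dispenser's pump head is pressed: 0 = up (as at the start), 0.018 m = at its stop. It slides straight down against a spring, 4 N to start, 10 N at the stop, and springs back. A tool tilted up to 45 degrees, moved straight down, presses it too: a fixed microscope base, behind left of the robot (nearest at x -0.12, y 0.20), may keep a left-hand shoulder from swinging to +x.
- tall_top (a point): Centre of the flat top (30 mm across) of the other dispenser's pump head, 200 mm above the table: tall slim steel bottle, 54 mm across, same white pump head and black collar, 60 mm spout along its -x. A bystander, to be left alone.
- drip_tray: Open white plastic tray, 88 x 116 x 25 mm, loose on the table under the squat dispenser's spout, on the bottle's -x side. Origin at the centre of its underside. Stays where it is.

How it is judged:
By the outcome, as a careful person would: the job done as asked, in the order asked, and still so for the second after the job is handed in, with the robot touching nothing.
It also fails if it takes over 32 s, if anything falls off the work surface, if the arm or the gripper's body presses on something with over 40 N, if the wrist force passes 120 N, or if a joint passes its speed limit or range.

### The arm

A 6-joint arm with a two-finger parallel gripper is mounted at the origin on the work surface; the furniture and walls round the work are solid. World frame = base frame: x ahead of the robot, y to its left, z up, the work surface at z = 0. Lengths are in m, angles in rad, forces in N, time in s.
With the tool pointing down it reaches from about 0.225 to 0.875 m from the base axis. Payload 3.4 kg.
Tool frame: the origin (TCP) lies where the fingers leave the gripper's body, on its centre line; the fingertips stand 73 mm ahead of it and the grasp point (between the pads) lies 54 mm ahead of it; z points along the fingers, y is the line along which they close (so a half turn about z gives the same grasp; the last joint's range is limited). The gripper opens to 85 mm and grips with 20 to 120 N. Pads are 22 mm wide; open, the fingers measure 114 mm over their backs; the gripper's body (76 mm by 85 mm) begins 54 mm behind the grasp point. The pads swing forward as they close: fully open they stand 13 mm farther back than shut.
Start: joints at [1.047, 0.276, 1.505, -0, 1.361, -0.121], TCP at [0.225, 0.529, 0.304] pointing down, gripper open.
Joint ranges: [-2.89, 2.89], [-0.75, 2.08], [0.22, 2.7], [-1.18, 4.32], [0.11, 2.71], [-2.7, 2.7]. Speed limits (rad/s): [2.57, 2.57, 3.14, 3.14, 3.14, 3.14].

### API

Orientations are given as a rotation vector (axis times angle).
In Python, from workcell import ctrl gives the robot as it stands. The module is installed in compiled form; this text tells all that it offers.
- The arm moves only by the tool send_rows, never from a script. Its argument "commands" is one flat list of numbers, 7 for each row, row after row: the opening, from -1 (shut) to 1 (fully open), then the shift along the tool's x, y, z in units of 150 mm (1.0 is 150 mm), then the turn, a rotation vector about the tool's x, y, z in units of 30 degrees (1.0 is 30 degrees). In form: [grip, dx, dy, dz, rx, ry, rz, grip, dx, dy, dz, rx, ry, rz, ...]. A call has 1 to 12 rows; each row is the pose to reach, as a shift and turn from the pose commanded when the call began, along the tool's axes at that moment; what a row does not reach only later rows make up. A row lasts 1/12 s, in which the tool goes at most 41.7 mm and 7.16 degrees, less where a joint would pass 70% of its speed; a pose out of reach is approached as far as the arm can. A call with a number of a shift or a turn outside -1 to 1 is refused whole. A call with a gripper value outside its range is refused whole. The fingers move at their own pace and stop on an object; "grip_force" is the grip in N (left out, the last holds). Time passes only in rows, so rows that repeat a pose let the fingers close. It gives the time, the measured TCP pose, the force, the opening and the grip force at its end, in the units of the state.
- ctrl.observe(): the state, without advancing time (a new reading comes with each control period).
- ctrl.camera(name): name is "scene" or "side" or "wrist"; returns the picture (384x512x3 uint8, blue, green, red); there is no depth.
- ctrl.camera_model(name): a dict with "fx", "fy", "cx", "cy" (pixels), "rvec" (rotation vector, rad) and "tvec" (3), from world to camera coordinates, as OpenCV has them; the wrist camera has in their place "hand_eye" (4x4, takes a point from camera to tool coordinates, whose origin is the TCP and whose axes are the flange's). Camera axes: x right, y down, z forward; pixel columns grow to the right and rows downward; lengths in m; the calibration is good to about 2 mm. A picture is of the moment at which its call begins: read the wrist's pose just before it. camera_model takes no time and is no camera call.
- ctrl.finish_job(): hands the job in; it is judged then, once.
The state is a dict: "t": time; "joint_positions": joint angles; "qvel": joint speeds; "tau": joint torques, N m; "tcp_pos": TCP position; "tcp_rot": TCP orientation; "contact_force": force on the tool from outside, world axes, zero at the start; "wrist_torque": the same for the moment, N m; "grip_width": finger opening in m; "gripper_force": force on a finger pad.
Only numpy, scipy, OpenCV 4.12 (cv2) and the standard library are available. Lean on these libraries where they do the work, as an engineer would, in place of code of your own. Each camera call takes 0.05 s, during which the arm holds its last target. There are 200 camera calls.

## Working session

There is one attempt and no reset: what is moved stays moved. The work goes in short steps, Python scripts to look and compute and a tool call to move; the robot and the scene stay as the last step left them, time stands still between calls to the robot, and variables do not carry over. Pictures are saved under pics/ and viewed, at most 10 in all, crops included, and the job is handed in when it is done.

Besides the shell and the picture viewer there is one more tool, called after "Emit:" as name(argument=value, ...) on one line, values as JSON. send_rows: Moves the arm, as the interface text tells. Its arguments: {"type":"object","properties":{"commands":{"type":"array"},"grip_force":{"type":"number"}},"required":["commands"]}

```bash
mkdir -p pics
python3 - <<'E'
from workcell import ctrl
import cv2, numpy as np
s=ctrl.observe(); print({k:np.round(v,3).tolist() for k,v in s.items()})
ims=[]
for n in("scene","side","wrist"):
    im=ctrl.camera(n); cv2.imwrite(f"pics/{n}0.png",im); ims.append(im)
    print(n,{k:np.round(v,4).tolist() for k,v in ctrl.camera_model(n).items()})
cv2.imwrite("pics/w0s.png",cv2.resize(np.hstack(ims[2:]),None,fx=.8,fy=.8))
E
```

```text
{'t': 0.0, 'joint_positions': [1.047, 0.277, 1.506, 0.0, 1.361, -0.121], 'qvel': [0.001, -0.002, 0.002, 0.001, -0.001, -0.001], 'tau': [0.002, -41.678, -24.581, -0.0, 0.011, -0.0], 'tcp_pos': [0.225, 0.529, 0.303], 'tcp_rot': [-0.628, -3.078, 0.003], 'contact_force': [-0.171, -0.212, 0.473], 'wrist_torque': [0.01, 0.055, -0.004], 'gripper_force': 0.0, 'grip_width': 0.085}
scene {'fx': 442.2602, 'fy': 442.2602, 'cx': 255.4421, 'cy': 197.1032, 'rvec': [2.169, -0.6464, 0.3393], 'tvec': [-0.2409, 0.4214, 0.5618]}
side {'fx': 354.5678, 'fy': 354.5678, 'cx': 261.3938, 'cy': 193.7998, 'rvec': [1.9421, -0.3705, 0.2525], 'tvec': [-0.3322, 0.2813, 0.5288]}
wrist {'fx': 325.9868, 'fy': 325.9868, 'cx': 255.5893, 'cy': 191.7751, 'hand_eye': [[-0.0004, -0.9595, -0.2818, 0.0704], [1.0, -0.0004, -0.0, -0.0009], [-0.0001, -0.2818, 0.9595, -0.0706], [0.0, 0.0, 0.0, 1.0]]}
```

View pics/scene0.png

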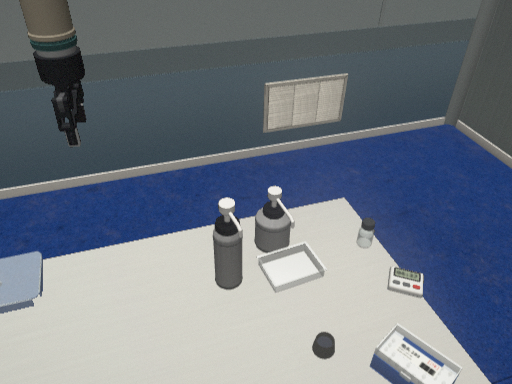

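View pics/side0.png

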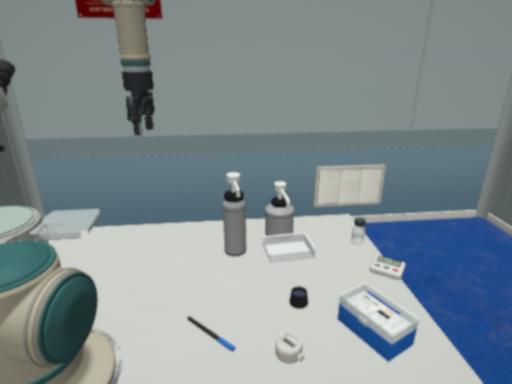

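Scene view: tall head top at about (228,205), squat head top at about (274,191). Side view: tall (234,177), squat (281,185). The tray is to the lower right of the squat one in both views.

```bash
cat > h.py <<'E'
import cv2, numpy as np
from workcell import ctrl
def ray(n,p):
    m=ctrl.camera_model(n); R=cv2.Rodrigues(np.array(m["rvec"]))[0]; t=np.array(m["tvec"])
    d=R.T@np.array([(p[0]-m["cx"])/m["fx"],(p[1]-m["cy"])/m["fy"],1]); return -R.T@t,d/np.linalg.norm(d)
def plane(n,p,z):
    o,d=ray(n,p); return o+d*(z-o[2])/d[2]
def tri(*obs):
    A=0;b=0
    for n,p in obs:
        o,d=ray(n,p);P=np.eye(3)-np.outer(d,d);A=A+P;b=b+P@o
    x=np.linalg.solve(A,b)
    return x,[np.linalg.norm(np.cross(x-ray(n,p)[0],ray(n,p)[1])) for n,p in obs]
def proj(n,X):
    m=ctrl.camera_model(n);K=np.array([[m["fx"],0,m["cx"]],[0,m["fy"],m["cy"]],[0,0,1.]])
    return cv2.projectPoints(np.array(X,float).reshape(-1,3),np.array(m["rvec"]),np.array(m["tvec"]),K,None)[0][:,0]
E
python3 - <<'E'
from h import *
np.set_printoptions(precision=4,suppress=True)
a=cv2.imread("pics/scene0.png");b=cv2.imread("pics/side0.png")
c=[cv2.resize(i[y:y+70,x:x+100],None,fx=4,fy=4,interpolation=cv2.INTER_NEAREST) for i,x,y in((a,205,180),(b,210,165))]
cv2.imwrite("pics/crop.png",np.hstack(c))
for n,i,seeds in(("scene",a,[(228,205),(274,191)]),("side",b,[(234,177),(281,185)])):
    g=i.min(2); m=(g>165).astype(np.uint8)
    k,l,st,ce=cv2.connectedComponentsWithStats(m)
    for s in seeds: 
        j=l[s[1],s[0]]; print(n,s,st[j],ce[j], i[s[1],s[0]])
        ys,xs=np.where(l==j)
        for y in range(ys.min(),ys.min()+14): r=xs[ys==y]; print((y,r.min(),r.max()) if len(r) else '',end=' ')
        print()
for q in ([(228,205),(234,177.5)],[(274,191),(281,185)]): print(tri(("scene",q[0]),("side",q[1])))
print(plane("scene",(274,191),.145),plane("side",(281,185),.145),plane("scene",(228,205),.2),plane("side",(234,177.5),.2))
E
```

```text
scene (228, 205) [219 197  16  12 147] [226.4286 202.6599] [232 238 239]
(197, np.int64(226), np.int64(227)) (198, np.int64(222), np.int64(231)) (199, np.int64(221), np.int64(233)) (200, np.int64(220), np.int64(233)) (201, np.int64(219), np.int64(234)) (202, np.int64(219), np.int64(234)) (203, np.int64(219), np.int64(234)) (204, np.int64(219), np.int64(234)) (205, np.int64(219), np.int64(233)) (206, np.int64(220), np.int64(232)) (207, np.int64(221), np.int64(231)) (208, np.int64(225), np.int64(229))   
scene (274, 191) [268 186  14   9 105] [274.4571 190.0286] [232 237 238]
(186, np.int64(271), np.int64(278)) (187, np.int64(269), np.int64(278)) (188, np.int64(268), np.int64(280)) (189, np.int64(268), np.int64(281)) (190, np.int64(268), np.int64(281)) (191, np.int64(268), np.int64(281)) (192, np.int64(269), np.int64(281)) (193, np.int64(270), np.int64(280)) (194, np.int64(271), np.int64(278))      
side (234, 177) [227 172  13  19 115] [233.8    178.7565] [188 193 191]
(172, np.int64(230), np.int64(236)) (173, np.int64(227), np.int64(238)) (174, np.int64(227), np.int64(239)) (175, np.
[... 568 characters left out ...]
(184, np.int64(275), np.int64(285)) (185, np.int64(276), np.int64(284)) (186, np.int64(278), np.int64(283)) (187, np.int64(280), np.int64(281)) (188, np.int64(280), np.int64(282)) (189, np.int64(280), np.int64(283)) (190, np.int64(280), np.int64(283)) (191, np.int64(280), np.int64(284)) (192, np.int64(281), np.int64(284)) (193, np.int64(282), np.int64(285)) (194, np.int64(283), np.int64(285)) 
(array([0.389 , 0.2438, 0.191 ]), [np.float64(0.0012664751266812891), np.float64(0.0012664751266813167)])
(array([0.5271, 0.2915, 0.1352]), [np.float64(0.0003874453341956788), np.float64(0.0003874453341955921)])
[0.5188 0.2812 0.145 ] [0.5169 0.2691 0.145 ] [0.385  0.2347 0.2   ] [0.3802 0.219  0.2   ]
```

View pics/crop.png

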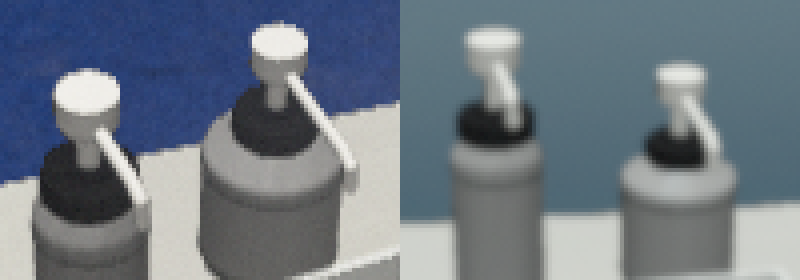

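View pics/wrist0.png

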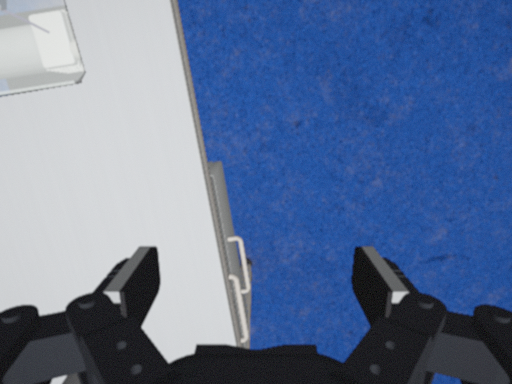

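The crops show white head tops, as ellipses. Squat is at about (274.5,190) in scene and (280,183.5) in side. Tall is at (226.5,202.7) and (233,174.3). The wrist view shows only the table edge and the floor, with no dispenser in it.

Run:
```python
from h import *
np.set_printoptions(precision=4,suppress=True)
S=tri(("scene",(274.5,190)),("side",(280,183.4)));T=tri(("scene",(226.5,202.7)),("side",(233,174.2)))
print(S,T)
print(plane("scene",(274.5,190),.145),plane("side",(280,183.4),.145),plane("scene",(226.5,202.7),.2),plane("side",(233,174.2),.2))
# spout tip: crop scene (352,170..185)/4 ; side (714,160)
print("tip",plane("scene",(205+352/4,180+166/4),.132), tri(("scene",(205+352/4,180+166/4)),("side",(210+(714-400)/4,165+150/4))))
# tray: floor corners/contour on rim plane z=.025
im=cv2.imread("pics/scene0.png")
print("tray",[plane("scene",p,.025) for p in ((259,265),(305,246),(323,266),(277,288))])
s=ctrl.observe();print(cv2.Rodrigues(s["tcp_rot"])[0])
```

```text
(array([0.5222, 0.2851, 0.1431]), [np.float64(0.0007018115858018578), np.float64(0.0007018115858018673)]) (array([0.3856, 0.2417, 0.1996]), [np.float64(0.0005621098609128248), np.float64(0.0005621098609128606)])
[0.5216 0.2834 0.145 ] [0.5192 0.28   0.145 ] [0.3861 0.2415 0.2   ] [0.3846 0.2401 0.2   ]
tip [0.5046 0.1989 0.132 ] (array([0.5071, 0.2028, 0.1272]), [np.float64(0.0009208156857416731), np.float64(0.000920815685741624)])
tray [array([0.4467, 0.2228, 0.025 ]), array([0.5588, 0.2151, 0.025 ]), array([0.5536, 0.1509, 0.025 ]), array([0.4424, 0.1553, 0.025 ])]
[[-0.92    0.392  -0.0007]
 [ 0.392   0.92   -0.0012]
 [ 0.0002 -0.0014 -1.    ]]
```

Squat head top measured at (0.521, 0.283, 0.143–0.145) and the tall one at (0.386, 0.241, 0.200). Both heights agree with the text. I'll close the fingers and tilt in place, which also gives me joint data to work out the arm's kinematics, since the shoulder may be blocked by the microscope base.

Emit:
send_rows(commands=[-1, 0, 0, 0, 0, -0.2, 0, -1, 0, 0, 0, 0, -0.4, 0, -1, 0, 0, 0, 0, -0.6, 0, -1, 0, 0, 0, 0, -0.8, 0, -1, 0, 0, 0, 0, -1, 0, -1, 0, 0, 0, 0, -1, 0, -1, 0, 0, 0, 0, -1, 0])

```text
t: 0.73
tcp_pos: [0.2242, 0.5293, 0.3028]
tcp_rot: [0.522, 2.575, -0.143]
contact_force: [-0.4, -0.4, -0.4]
grip_width: 0.0004
gripper_force: 0.0
```

Run:
```python
from workcell import ctrl
import numpy as np,json
s=ctrl.observe()
for k in("t","joint_positions","tau","tcp_pos","tcp_rot","contact_force","grip_width"):print(k,np.round(s[k],4).tolist())
for n in("scene","side"):
    m=ctrl.camera_model(n);import cv2;R=cv2.Rodrigues(np.array(m["rvec"]))[0];print(n,-R.T@m["tvec"],R[2])
```

```text
t 0.7333
joint_positions [1.3005, 0.3276, 1.5301, -0.5261, 1.3885, 0.2548]
tau [0.9197, -43.0598, -23.1782, -2.6644, 0.726, 0.0678]
tcp_pos [0.2242, 0.5293, 0.3028]
tcp_rot [0.5217, 2.5749, -0.1426]
contact_force [-0.4084, -0.3726, -0.3774]
grip_width 0.0004
scene [ 0.08982353 -0.27444505  0.68400236] [ 0.44570997  0.64450922 -0.62124913]
side [ 0.16612255 -0.47398449  0.46562027] [ 0.3436055   0.85553233 -0.38729793]
```

```bash
cat > fk.py <<'E'
import numpy as np
from scipy.spatial.transform import Rotation as R
D=[([1.047,.2765,1.5055,0,1.361,-.121],[.225,.529,.3035],[-.628,-3.078,.003]),
([1.3005,.3276,1.5301,-.5261,1.3885,.2548],[.2242,.5293,.3028],[.5217,2.5749,-.1426])]
def ori(q): return R.from_euler('z',q[0])*R.from_euler('y',q[1]+q[2])*R.from_euler('z',q[3])*R.from_euler('y',q[4])*R.from_euler('z',q[5])
def rows(q): # columns: d,h,a1,ex,a2,Lw
    b=R.from_euler('z',q[0]); u=b*R.from_euler('y',q[1]); f=b*R.from_euler('y',q[1]+q[2]); w=f*R.from_euler('z',q[3])*R.from_euler('y',q[4])
    return np.c_[b.apply([0,1,0]),[0,0,1],u.apply([0,0,1]),f.apply([1,0,0]),f.apply([0,0,1]),w.apply([0,0,1])]
E
python3 - <<'E'
from fk import *
np.set_printoptions(precision=4,suppress=True)
for q,p,r in D: 
    o=ori(q);print(o.as_matrix()[:,2],R.from_rotvec(r).as_matrix()[:,2],(R.from_rotvec(r).inv()*o).as_rotvec())
A=np.vstack([rows(q) for q,_,_ in D]);b=np.hstack([p for _,p,_ in D])
A5=np.delete(A,3,1)
x,res,rk,sv=np.linalg.lstsq(A5,b,rcond=None);print(x,sv,A5@x-b)
E
```

```text
[-0.0007 -0.0012 -1.    ] [-0.0006 -0.0018 -1.    ] [-0.0007 -0.0001 -1.5705]
[ 0.4581 -0.1962 -0.867 ] [ 0.4581 -0.1962 -0.867 ] [ 0.     -0.     -1.5707]
[0.0698 0.1629 0.5447 0.4319 0.2928] [2.4074 1.4373 1.4321 0.2948 0.0265] [-0.0001 -0.      0.0002  0.      0.     -0.0002]
```

Run:
```python
from fk import *
from scipy.optimize import least_squares
A=np.vstack([rows(q) for q,_,_ in D]);b=np.hstack([p for _,p,_ in D])
x=np.linalg.lstsq(np.delete(A,3,1),b,rcond=None)[0]; x=np.insert(x,3,0)
lo=[-2.89,-.75,.22,-1.18,.11];hi=[2.89,2.08,2.7,4.32,2.71]
C=np.array([.521,.283,.145])
for th in(0,20,30,35,40):
  for ph in (-70,-50,-30,-10):
    t,f=np.radians([th,ph]);w=np.array([np.sin(t)*np.cos(f),np.sin(t)*np.sin(f),-np.cos(t)])
    T=C-.073*w
    def F(q):
        M=rows([*q,0]);return np.r_[(M@x-T)*5,M[:,5]-w]
    s=least_squares(F,[.7,.6,1.2,-.5,1.3],bounds=(lo,hi))
    print(th,ph,np.round(s.x,2),round(s.cost,6),"elbow h",round(x[1]+x[2]*np.cos(s.x[1]),2))
```

```text
0 -70 [ 0.38  0.35  1.6  -0.    1.18] 0.0 elbow h 0.67
0 -50 [ 0.38  0.35  1.6  -0.    1.18] 0.0 elbow h 0.67
0 -30 [ 0.38  0.35  1.6  -0.    1.18] 0.0 elbow h 0.67
0 -10 [ 0.38  0.35  1.6  -0.    1.18] 0.0 elbow h 0.67
20 -70 [ 0.59  0.42  1.56 -0.36  1.27] 0.0 elbow h 0.66
20 -50 [ 0.59  0.35  1.67 -0.39  1.12] 0.0 elbow h 0.67
20 -30 [ 0.57  0.28  1.77 -0.38  0.96] 0.0 elbow h 0.69
20 -10 [ 0.51  0.22  1.85 -0.3   0.82] 0.0 elbow h 0.69
30 -70 [ 0.67  0.48  1.53 -0.51  1.34] 0.0 elbow h 0.65
30 -50 [ 0.69  0.38  1.69 -0.58  1.14] 0.0 elbow h 0.67
30 -30 [ 0.67  0.28  1.84 -0.63  0.91] 0.0 elbow h 0.69
30 -10 [ 0.59  0.18  1.97 -0.58  0.68] 0.0 elbow h 0.7
35 -70 [ 0.71  0.51  1.52 -0.58  1.39] 0.0 elbow h 0.64
35 -50 [ 0.74  0.4   1.7  -0.68  1.16] 0.0 elbow h 0.66
35 -30 [ 0.72  0.28  1.88 -0.76  0.91] 0.0 elbow h 0.69
35 -10 [ 0.64  0.17  2.03 -0.77  0.64] 0.0 elbow h 0.7
40 -70 [ 0.75  0.55  1.51 -0.64  1.43] 0.0 elbow h 0.63
40 -50 [ 0.78  0.43  1.72 -0.76  1.19] 0.0 elbow h 0.66
40 -30 [ 0.76  0.3   1.91 -0.88  0.92] 0.0 elbow h 0.68
40 -10 [ 0.68  0.18  2.08 -0.98  0.62] 0.0 elbow h 0.7
```

```bash
cat > go.py <<'E'
import sys
from fk import *
from scipy.spatial.transform import Slerp
from workcell import ctrl
def Rt(th=40,ph=-55):
    t,f=np.radians([th,ph]);h=np.array([np.cos(f),np.sin(f),0]);Z=np.array([0,0,1.])
    z=np.sin(t)*h-np.cos(t)*Z;x=-np.cos(t)*h-np.sin(t)*Z
    return R.from_matrix(np.c_[x,np.cross(z,x),z]),h
def plan(tip,n):   # print the equal parts of the way to the tip place, as seen from here
    s=ctrl.observe();p=np.array(s["tcp_pos"]);r=R.from_rotvec(s["tcp_rot"]);G,h=Rt()
    T=np.array(tip)-.073*G.apply([0,0,1]); S=Slerp([0,1],R.concatenate([r,G]))
    q=s["joint_positions"]
    print("t",s["t"],"q",np.round(q,3),"tau",np.round(s["tau"],1),"F",np.round(s["contact_force"],1),"tip",np.round(p+.073*r.apply([0,0,1]),4))
    print("goal TCP",np.round(T,4),"left",np.round(T-p,4))
    g=1/n; print("shift",np.round(r.inv().apply(T-p)*g/.15,3),"turn",np.round((r.inv()*S(g)).as_rotvec(degrees=True)/30,3))
if __name__=="__main__":
    _,h=Rt(); C=np.array([.521,.283,.145])+.006*h; plan(C+[0,0,float(sys.argv[1])],float(sys.argv[2]))
E
python3 go.py .06 3
```

```text
t 0.7333 q [ 1.301  0.328  1.53  -0.526  1.388  0.255] tau [  0.9 -43.1 -23.2  -2.7   0.7   0.1] F [-0.4 -0.4 -0.4] tip [0.2576 0.515  0.2395]
goal TCP [0.4975 0.3165 0.2609] left [ 0.2733 -0.2128 -0.0419]
shift [-0.598 -0.198  0.452] turn [ 0.203 -0.109  0.293]
```

Emit:
send_rows(commands=[-1, -0.06, -0.02, 0.045, 0.02, -0.01, 0.03, -1, -0.12, -0.04, 0.09, 0.04, -0.02, 0.06, -1, -0.18, -0.06, 0.135, 0.06, -0.03, 0.09, -1, -0.24, -0.08, 0.18, 0.08, -0.04, 0.12, -1, -0.3, -0.1, 0.225, 0.1, -0.05, 0.15, -1, -0.36, -0.12, 0.27, 0.12, -0.06, 0.18, -1, -0.42, -0.14, 0.315, 0.14, -0.08, 0.21, -1, -0.48, -0.16, 0.36, 0.16, -0.09, 0.24, -1, -0.54, -0.18, 0.405, 0.18, -0.1, 0.27, -1, -0.6, -0.2, 0.45, 0.2, -0.11, 0.29])

```text
t: 1.57
tcp_pos: [0.3173, 0.4569, 0.2903]
tcp_rot: [0.744, 2.467, -0.236]
contact_force: [0.1, 0.5, -0.2]
grip_width: -0.0
gripper_force: 0.0
```

```bash
python3 go.py .06 2
```

```text
t 1.5667 q [ 1.125  0.321  1.597 -0.589  1.366  0.305] tau [  1.1 -42.6 -22.7  -2.8   1.    0. ] F [ 0.1  0.5 -0.2] tip [0.3504 0.4341 0.2294]
goal TCP [0.4975 0.3165 0.2609] left [ 0.1802 -0.1404 -0.0294]
shift [-0.58  -0.055  0.5  ] turn [ 0.205 -0.107  0.29 ]
```

Emit:
send_rows(commands=[-1, -0.06, -0.005, 0.05, 0.02, -0.01, 0.03, -1, -0.12, -0.01, 0.1, 0.04, -0.02, 0.06, -1, -0.17, -0.015, 0.15, 0.06, -0.03, 0.09, -1, -0.23, -0.02, 0.2, 0.08, -0.04, 0.12, -1, -0.29, -0.03, 0.25, 0.1, -0.05, 0.15, -1, -0.35, -0.035, 0.3, 0.12, -0.06, 0.18, -1, -0.41, -0.04, 0.35, 0.14, -0.08, 0.21, -1, -0.46, -0.045, 0.4, 0.16, -0.09, 0.24, -1, -0.52, -0.05, 0.45, 0.18, -0.1, 0.27, -1, -0.58, -0.055, 0.5, 0.2, -0.11, 0.29])

```text
t: 2.4
tcp_pos: [0.4074, 0.3869, 0.2755]
tcp_rot: [0.951, 2.345, -0.327]
contact_force: [-0.1, -0.0, -0.8]
grip_width: -0.0001
gripper_force: 0.0
```

```bash
python3 go.py .06 1
```

```text
t 2.4 q [ 0.944  0.349  1.621 -0.652  1.344  0.352] tau [  1.2 -43.7 -21.8  -2.9   1.2   0. ] F [-0.1 -0.  -0.8] tip [0.4384 0.356  0.217 ]
goal TCP [0.4975 0.3165 0.2609] left [ 0.0901 -0.0704 -0.0146]
shift [-0.549  0.084  0.531] turn [ 0.21  -0.105  0.289]
```

Emit:
send_rows(commands=[-1, -0.045, 0.005, 0.045, 0.02, -0.01, 0.025, -1, -0.09, 0.015, 0.09, 0.035, -0.02, 0.05, -1, -0.14, 0.02, 0.13, 0.05, -0.03, 0.07, -1, -0.18, 0.03, 0.18, 0.07, -0.035, 0.1, -1, -0.23, 0.035, 0.22, 0.09, -0.045, 0.12, -1, -0.275, 0.04, 0.265, 0.105, -0.05, 0.145])

```text
t: 2.9
tcp_pos: [0.4523, 0.3517, 0.2685]
tcp_rot: [1.052, 2.28, -0.372]
contact_force: [0.0, 0.7, 0.6]
grip_width: 0.0001
gripper_force: 0.0
```

```bash
python3 go.py .06 1
```

```text
t 2.9 q [ 0.853  0.373  1.614 -0.681  1.339  0.373] tau [  0.9 -44.7 -21.5  -3.1   1.4  -0. ] F [0.  0.7 0.6] tip [0.4814 0.3171 0.2112]
goal TCP [0.4975 0.3165 0.2609] left [ 0.0453 -0.0352 -0.0076]
shift [-0.263  0.078  0.271] turn [ 0.105 -0.056  0.144]
```

Emit:
send_rows(commands=[-1, -0.045, 0.015, 0.045, 0.02, -0.01, 0.025, -1, -0.09, 0.025, 0.09, 0.035, -0.02, 0.05, -1, -0.13, 0.04, 0.135, 0.05, -0.03, 0.07, -1, -0.175, 0.05, 0.18, 0.07, -0.035, 0.1, -1, -0.22, 0.065, 0.225, 0.09, -0.045, 0.12, -1, -0.263, 0.078, 0.271, 0.105, -0.056, 0.144, -1, -0.263, 0.078, 0.271, 0.105, -0.056, 0.144])

```text
t: 3.48
tcp_pos: [0.4982, 0.3159, 0.2606]
tcp_rot: [1.15, 2.208, -0.42]
contact_force: [-0.9, 0.1, -0.1]
grip_width: -0.0002
gripper_force: 0.0
```

```bash
python3 go.py .02 1
python3 - <<'E'
from workcell import ctrl
import cv2, numpy as np
a=ctrl.camera("scene");b=ctrl.camera("side")
cv2.imwrite("pics/s1.png",np.hstack([cv2.resize(a[100:300,200:340],None,fx=2.8,fy=2.8),cv2.resize(b[100:300,200:340],None,fx=2.8,fy=2.8)]))
E
```

```text
t 3.4833 q [ 0.763  0.408  1.594 -0.712  1.338  0.395] tau [ -0.3 -46.4 -21.6  -3.3   1.4   0. ] F [-0.9  0.1 -0.1] tip [0.5251 0.2774 0.2047]
goal TCP [0.4975 0.3165 0.2209] left [-0.0007  0.0006 -0.0397]
shift [ 0.174 -0.001  0.199] turn [-0.001  0.002 -0.   ]
```

View pics/s1.png

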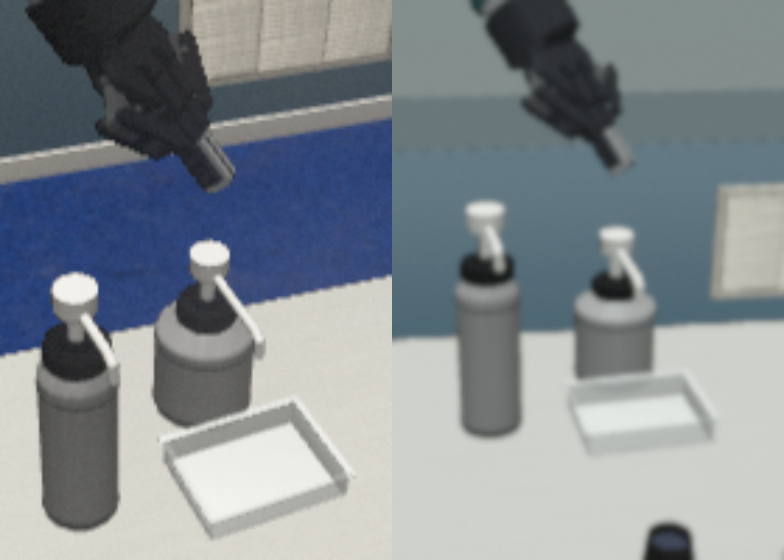

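The crops show the shut fingertips just above the squat head: tip end at about (279,166) in the full scene image and (282,159) in side. Both bottles and the tray are undisturbed.

Run:
```python
from h import *
np.set_printoptions(precision=4,suppress=True)
t=tri(("scene",(279.3,166.1)),("side",(282.1,159.3)));print(t)
for n in("scene","side"):print(n,proj(n,[[.5251,.2774,.2047],[.5215,.283,.145],[.5215,.283,.205]]))
```

```text
(array([0.5189, 0.2702, 0.2112]), [np.float64(0.0005112593063837329), np.float64(0.0005112593063837934)])
scene [[279.2718 166.2921]
 [274.5749 190.1091]
 [276.0456 165.3258]]
side [[283.257  160.6652]
 [280.3482 182.8828]
 [280.9639 160.0646]]
```

Emit:
send_rows(commands=[-1, 0.03, 0, 0.035, 0, 0, 0, -1, 0.065, 0, 0.075, 0, 0, 0, -1, 0.1, 0, 0.115, 0, 0, 0, -1, 0.135, 0, 0.158, 0, 0, 0, -1, 0.16, 0, 0.188, 0, 0, 0, -1, 0.172, -0.001, 0.202, 0, 0, 0, -1, 0.172, -0.001, 0.202, 0, 0, 0])

```text
t: 4.17
tcp_pos: [0.4961, 0.317, 0.2201]
tcp_rot: [1.147, 2.211, -0.42]
contact_force: [-0.7, -0.1, -1.1]
grip_width: -0.0003
gripper_force: 0.0
```

```bash
python3 go.py 0 1
python3 - <<'E'
from workcell import ctrl
import cv2, numpy as np
a=ctrl.camera("scene");b=ctrl.camera("side")
cv2.imwrite("pics/s2.png",np.hstack([cv2.resize(a[150:220,240:310],None,fx=5.6,fy=5.6),cv2.resize(b[150:220,240:310],None,fx=5.6,fy=5.6)]))
E
```

```text
t 4.1667 q [ 0.767  0.445  1.646 -0.726  1.273  0.455] tau [  0.  -46.9 -20.1  -3.1   1.5   0. ] F [-0.7 -0.1 -1.1] tip [0.523  0.2785 0.1642]
goal TCP [0.4975 0.3165 0.2009] left [ 0.0014 -0.0005 -0.0192]
shift [0.076 0.006 0.103] turn [-0.001 -0.     0.005]
```

View pics/s2.png

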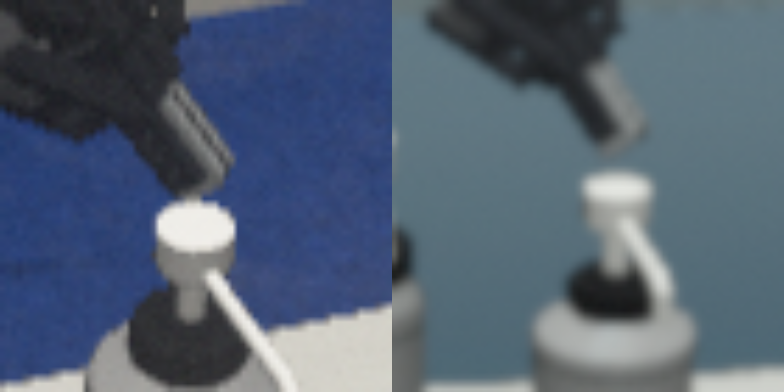

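The fingertip's lower corner is about 12 mm above the head and 3–4 mm off its centre, on the near-left side. I'll centre it while lowering, then press.

Emit:
send_rows(commands=[-1, -0.018, 0.005, 0.015, 0, 0, 0, -1, 0.005, 0.005, 0.04, 0, 0, 0, -1, 0.02, 0.005, 0.06, 0, 0, 0, -1, 0.02, 0.005, 0.06, 0, 0, 0])

```text
t: 4.6
tcp_pos: [0.4988, 0.3144, 0.2115]
tcp_rot: [1.148, 2.21, -0.42]
contact_force: [0.4, 0.5, -0.9]
grip_width: -0.0002
gripper_force: 0.0
```

```bash
python3 go.py 0 1
```

```text
t 4.6 q [ 0.76   0.453  1.656 -0.732  1.255  0.464] tau [ -0.  -47.7 -20.3  -3.1   1.5   0. ] F [ 0.4  0.5 -0.9] tip [0.5257 0.276  0.1556]
goal TCP [0.4975 0.3165 0.2009] left [-0.0013  0.0021 -0.0106]
shift [0.058 0.001 0.043] turn [-0.001 -0.001  0.004]
```

Emit:
send_rows(commands=[-1, 0.011, 0, 0.013, 0, 0, 0, -1, 0.021, 0, 0.026, 0, 0, 0, -1, 0.032, 0, 0.038, 0, 0, 0, -1, 0.043, 0, 0.051, 0, 0, 0, -1, 0.043, 0, 0.051, 0, 0, 0])

```text
t: 5.02
tcp_pos: [0.4992, 0.3148, 0.2027]
tcp_rot: [1.147, 2.209, -0.418]
contact_force: [-0.3, 0.4, 4.1]
grip_width: 0.0002
gripper_force: 2.2
```

```bash
python3 go.py -.01 1
```

```text
t 5.0167 q [ 0.761  0.463  1.666 -0.738  1.24   0.48 ] tau [ -0.5 -44.8 -18.4  -2.5   1.1   0. ] F [-0.3  0.4  4.1] tip [0.5262 0.2763 0.1468]
goal TCP [0.4975 0.3165 0.1909] left [-0.0017  0.0018 -0.0118]
shift [ 0.063 -0.002  0.05 ] turn [0.002 0.001 0.003]
```

Contact is at about 4 N. Now I'll press down.

Emit:
send_rows(commands=[-1, 0.011, 0, 0.013, 0, 0, 0, -1, 0.021, 0, 0.026, 0, 0, 0, -1, 0.032, 0, 0.038, 0, 0, 0, -1, 0.043, 0, 0.051, 0, 0, 0, -1, 0.054, 0, 0.064, 0, 0, 0, -1, 0.064, 0, 0.077, 0, 0, 0, -1, 0.064, 0, 0.077, 0, 0, 0])

```text
t: 5.6
tcp_pos: [0.4993, 0.3147, 0.1887]
tcp_rot: [1.147, 2.208, -0.418]
contact_force: [-3.3, 1.2, 9.5]
grip_width: 0.0001
gripper_force: 4.5
```

```bash
python3 go.py -.02 1
```

```text
t 5.6 q [ 0.761  0.478  1.682 -0.746  1.218  0.503] tau [ -1.5 -42.6 -17.1  -2.1   0.5   0. ] F [-3.3  1.2  9.5] tip [0.5264 0.2762 0.1329]
goal TCP [0.4975 0.3165 0.1809] left [-0.0018  0.0018 -0.0078]
shift [ 0.046 -0.003  0.029] turn [0.003 0.003 0.002]
```

Emit:
send_rows(commands=[-1, 0.004, 0, 0.005, 0, 0, 0, -1, 0.009, 0, 0.01, 0, 0, 0, -1, 0.009, 0, 0.01, 0, 0, 0])

```text
t: 5.85
tcp_pos: [0.4994, 0.3147, 0.1875]
tcp_rot: [1.147, 2.207, -0.417]
contact_force: [-2.8, 1.8, 10.2]
grip_width: -0.0001
gripper_force: 5.2
```

Emit:
send_rows(commands=[-1, 0.004, 0, 0.005, 0, 0, 0, -1, 0.009, 0, 0.01, 0, 0, 0, -1, 0.009, 0, 0.01, 0, 0, 0])

```text
t: 6.1
tcp_pos: [0.4999, 0.3146, 0.1874]
tcp_rot: [1.147, 2.204, -0.417]
contact_force: [-5.0, 1.6, 18.1]
grip_width: -0.0001
gripper_force: 8.6
```

Emit:
send_rows(commands=[-1, 0.004, 0, 0.005, 0, 0, 0, -1, 0.009, 0, 0.01, 0, 0, 0, -1, 0.009, 0, 0.01, 0, 0, 0])

```text
t: 6.35
tcp_pos: [0.5004, 0.3145, 0.1872]
tcp_rot: [1.146, 2.201, -0.416]
contact_force: [-6.6, 1.0, 23.4]
grip_width: 0.0003
gripper_force: 11.9
```

The head is at its stop: the height no longer changes and the force has risen to 23 N. Holding, with a look.

Emit:
send_rows(commands=[-1, 0, 0, 0, 0, 0, 0, -1, 0, 0, 0, 0, 0, 0, -1, 0, 0, 0, 0, 0, 0, -1, 0, 0, 0, 0, 0, 0, -1, 0, 0, 0, 0, 0, 0, -1, 0, 0, 0, 0, 0, 0, -1, 0, 0, 0, 0, 0, 0, -1, 0, 0, 0, 0, 0, 0, -1, 0, 0, 0, 0, 0, 0, -1, 0, 0, 0, 0, 0, 0])

```text
t: 7.18
tcp_pos: [0.5002, 0.3145, 0.1872]
tcp_rot: [1.146, 2.201, -0.416]
contact_force: [-6.7, 2.4, 22.5]
grip_width: -0.0002
gripper_force: 11.8
```

Run:
```python
from workcell import ctrl
import cv2, numpy as np
a=ctrl.camera("scene");b=ctrl.camera("side")
cv2.imwrite("pics/s3.png",np.hstack([cv2.resize(a[150:290,220:340],None,fx=3.3,fy=3.3),cv2.resize(b[150:290,220:340],None,fx=3.3,fy=3.3)]))
```

```text
(no output)
```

View pics/s3.png

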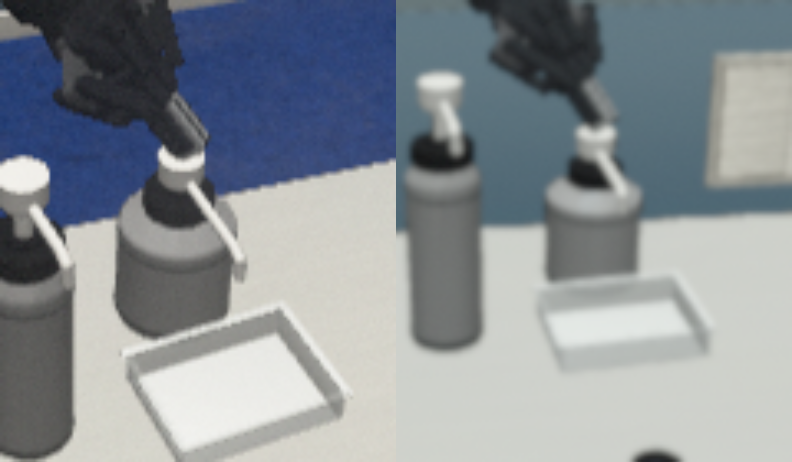

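The view shows the head fully down against the black collar at about (275,200), with bottle upright and tray in place. I'll hold a little longer, then rise straight up.

Emit:
send_rows(commands=[-1, 0, 0, 0, 0, 0, 0, -1, 0, 0, 0, 0, 0, 0, -1, 0, 0, 0, 0, 0, 0, -1, 0, 0, 0, 0, 0, 0, -1, 0, 0, 0, 0, 0, 0, -1, 0, 0, 0, 0, 0, 0, -1, 0, 0, 0, 0, 0, 0, -1, 0, 0, 0, 0, 0, 0, -1, 0, 0, 0, 0, 0, 0, -1, 0, 0, 0, 0, 0, 0])

```text
t: 8.12
tcp_pos: [0.5002, 0.3145, 0.1872]
tcp_rot: [1.146, 2.201, -0.416]
contact_force: [-6.3, 1.5, 23.3]
grip_width: -0.0
gripper_force: 11.8
```

Emit:
send_rows(commands=[-1, -0.013, 0, -0.015, 0, 0, 0, -1, -0.034, 0, -0.041, 0, 0, 0, -1, -0.06, 0, -0.071, 0, 0, 0, -1, -0.086, 0, -0.102, 0, 0, 0, -1, -0.13, 0, -0.153, 0, 0, 0, -1, -0.172, 0, -0.204, 0, 0, 0, -1, -0.215, 0, -0.255, 0, 0, 0, -1, -0.258, 0, -0.306, 0, 0, 0, -1, -0.3, 0, -0.357, 0, 0, 0, -1, -0.344, 0, -0.408, 0, 0, 0, -1, -0.344, 0, -0.408, 0, 0, 0])

```text
t: 9.03
tcp_pos: [0.4999, 0.3152, 0.264]
tcp_rot: [1.149, 2.208, -0.413]
contact_force: [0.7, -0.1, 0.5]
grip_width: -0.0001
gripper_force: 0.0
```

Run:
```python
from h import *
a=ctrl.camera("scene");b=ctrl.camera("side")
a0=cv2.imread("pics/scene0.png");b0=cv2.imread("pics/side0.png")
for n,i,i0,y,x in(("scene",a,a0,184,200),("side",b,b0,179,200)):
    d=cv2.absdiff(i,i0)[y:300,x:340].max(2); print(n,"changed px",(d>40).sum(),"max",d.max())
print({k:np.round(v,3).tolist() for k,v in ctrl.observe().items() if k in("t","contact_force","tcp_pos")})
cv2.imwrite("pics/s4.png",np.hstack([cv2.resize(i[150:290,220:340],None,fx=3.3,fy=3.3) for i in(a,b)]))
```

```text
scene changed px 0 max 15
side changed px 0 max 6
{'t': 9.133, 'tcp_pos': [0.499, 0.315, 0.262], 'contact_force': [-0.246, -0.239, -0.018]}
```

View pics/s4.png

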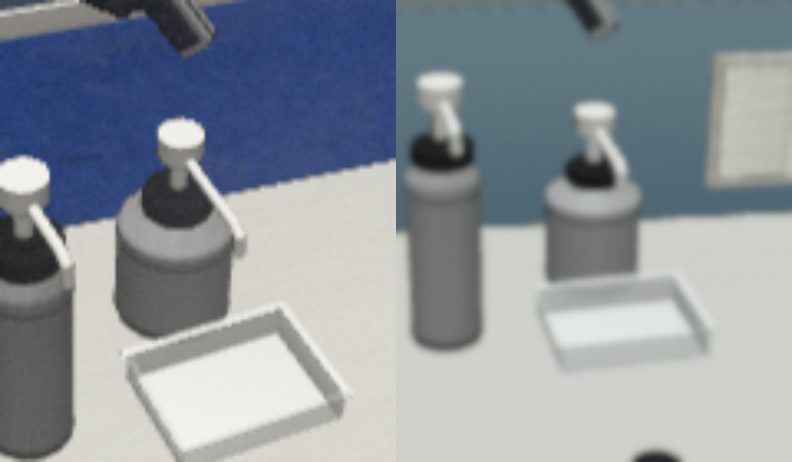

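The head is back up at (274.5,190) in the scene image. Nothing differs from the start pictures, and the arm touches nothing.

```bash
python3 -c "
from workcell import ctrl
print(ctrl.finish_job())"
```

```text
the job is handed in; nothing more can be done
None
```

I pressed the squat dispenser's pump head to its stop, held it there for about two seconds and let it spring fully back up; both dispensers and the tray look unmoved in the before-and-after pictures, and the job is handed in.

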